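# Tip a drive flat and slide it onto the tester's contacts

### The job

The solid-state drive has been left standing on its long edge in the tester's tray. With a fingertip, push it over sideways so that it falls flat between the tray's two kerbs, circuit-board side down and smooth lid up; then push it along the tray until its contact end sits flush and square against the black contact bar. Only push it: do not pick the drive up or carry it, and do not disturb the other things on the bench.

Things in the scene. Friction and masses are not known exactly. Their poses are not given: they have to be found in the camera images.
- tester: Fixed grey tester tray, 255 mm long (x), 128 mm wide (y). Origin on the table; x runs along the tray to the contact bar (within 0.4 rad of world x), z up. Flat floor 10 mm above the table, x = -130 to +90 mm. Two side kerbs, 6 mm thick, rise 10 mm above the floor, inner faces at y = -50 and +58 mm. The -x end is open. Beside it things lie on both sides.
- bar_face (a point): Centre of the foot of the contact bar's face, on the tray floor, at (90, 4, 10) mm in the tester's frame, same axes. The bar is black, fixed and rigid, 35 mm thick along x, fills the width between the kerbs, and stands 24 mm above the tray floor; small brass contacts on its face.
- drive: Loose metal-cased drive, 100 x 15 x 70 mm (x, y, z), 0.10 to 0.20 kg. It stands on the tray floor near the y = -50 mm kerb, within 0.07 rad of parallel to the tray. Origin: middle of its underside as it stands; x to its contact end, z up, -y the smooth lid (facing the near kerb), +y the green board. Leaned about 12 degrees it falls freely to tester +y; lying right, its y points down.
- drive_center (a point): Middle of the drive's solid, axes as the drive: 35 mm above the tray floor standing, 7.5 mm above it lying flat. At the start at tester y = -32 to -35 mm.
- drive_end (a point): Middle of the drive's contact end face (50 mm from drive_center along the drive's x); at the start 20 to 50 mm short of the bar's face.
- screw_jar: Bystander, loose: small clear jar with black cap, 42 mm across, 45 mm tall, to the +y side of the tray. Origin under its middle.
- spray_can: Bystander, loose: upright plain metal can, 52 mm across, 130 mm tall, beyond the contact bar on the -y side. Origin under its middle.
- screwdriver: Bystander, loose: black-handled screwdriver 150 mm long lying roughly along the tray on its -y side, about 80 mm beyond the kerb, under 35 mm tall. Origin beneath it, between its ends.
- fan: Bystander, loose: laptop cooling blower with copper fins, about 96 x 70 x 12 mm, flat on the bench to the +y side. Origin under the middle of its black housing.
- memory_card: Bystander, loose: small memory board 30 x 68 x 4 mm flat on the bench to the +y side. Origin under its middle.
- battery: Bystander, loose: flat black laptop battery 52 x 200 x 14 mm, lying on the bench on the -y side, outside the screwdriver. Origin under its middle.
There are look-alikes about, which are no part of the job. Leave any pink look-alike of the drive alone.

How it is judged:
On the way, in this order (a step that is already met when the one before it is completed fails the run):
1. the drive lies flat on the tray floor, lid up, between the kerbs (angle between drive's own y axis and vertical above 3.05 rad and z of drive_center in the frame of bar_face below 0.011 m and y of drive_center in the frame of tester between -0.022 and 0.03 m), for 0.2 s.
2. the drive has been slid against the contact bar, still flat (angle between drive's own y axis and vertical above 3.05 rad and z of drive_center in the frame of bar_face below 0.011 m and x of drive_end in the frame of bar_face above -0.003 m), for 0.2 s.
At the end, for the whole second after the job is handed in: The drive lies flat on the tray floor between the kerbs, lid up (within 0.09 rad), its contact end within 3 mm of the bar's face and square to it (within 0.06 rad), at rest; it was tipped flat first and slid afterwards (all of step 2 and y of drive_center in the frame of tester between -0.022 and 0.03 m and x of drive_end in the frame of bar_face below 0.004 m and angle between the x axis of drive and the x axis of tester, either way round below 0.06 rad and linear speed of drive below 0.01 m/s); the robot touches nothing.
It fails at once if the drive is lifted off the tray (its middle more than 42 mm above the floor, or raised more than 15 mm while flat) (z of drive_center in the frame of bar_face above 0.042 m or (angle between drive's own y axis and vertical above 2.85 rad and z of drive_center in the frame of bar_face above 0.0225 m)).
It fails at once if a bystander is moved more than 15 mm (distance of any of screw_jar, spray_can, screwdriver, fan, memory_card, battery from where it was at the start of the episode above 0.015 m).
It also fails if it takes over 38 s, if anything falls off the work surface, if the arm or the gripper's body presses on something with over 40 N, if the wrist force passes 120 N, or if a joint passes its speed limit or range.

### The arm

A 6-joint arm with a two-finger parallel gripper is mounted at the origin on the work surface. World frame = base frame: x ahead of the robot, y to its left, z up, the work surface at z = 0. Lengths are in m, angles in rad, forces in N, time in s.
With the tool pointing down it reaches from about 0.35 to 0.85 m from the base axis. Payload 8.1 kg.
Tool frame: the origin (TCP) lies on the mounting face of the last link; the fingertips stand 186 mm ahead of it and the grasp point (between the pads) lies 167 mm ahead of it (grip_point_offset is the distance from the TCP to the grasp point, in m); z points along the fingers, y is the direction in which the jaws open and shut (so a half turn about z gives the same grasp; the last joint's range is limited). The gripper opens to 93 mm and grips with 3 to 60 N. Pads are 15 mm wide; open, the fingers measure 128 mm over their backs; the gripper's body (75 mm by 188 mm) begins 65 mm behind the grasp point.
Start: joints at [-1.347, 0.13, 1.488, -0, 1.523, -0.085], TCP at [0.182, -0.572, 0.405] pointing down, gripper open.
Joint ranges: [-2.96, 2.96], [-0.89, 2.26], [0.02, 2.5], [-1.34, 4.48], [0, 2.73], [-2.66, 2.66]. Speed limits (rad/s): [2.39, 2.39, 2.79, 3.14, 3.14, 3.14].

### API

Orientations are given as a rotation vector (axis times angle).
In Python, from plant import read_state, read_camera, close_job, grip_point_offset gives the robot as it stands.
- The arm moves only by the shell command python3 -m creep 'ROWS' [OPENING] [FORCE]. ROWS is JSON, a list of rows, each a list of 2 entries, a list of its own where there are three numbers: the shift along the tool's x, y, z in cm, then the turn, a rotation vector about the tool's x, y, z in degrees. In form: [[[tx, ty, tz], [rx, ry, rz]], ...]. A call has 1 to 12 rows; each row shifts and turns the commanded pose from where the row before left it, along the tool's axes as they then stand; what a row does not reach is not made up. A row lasts 1/12 s, in which the tool goes at most 41.7 mm and 7.16 degrees, less where a joint would pass 70% of its speed; a pose out of reach is approached as far as the arm can. A call is refused whole if a number of a shift passes 4.17 or a number of a turn 7.16, either way. A call with a gripper value outside its range is refused whole. OPENING is the opening in per cent of the stroke, from 0 (shut) to 100 (fully open), set as the call begins (- or left out, the last holds). The fingers move at their own pace and stop on an object; FORCE is the grip in N (left out, the last holds). Time passes only in rows, so rows that do not move let the fingers close. It gives the time, the measured TCP pose, the force and the opening at its end, in the units of the state.
- read_state(): the state, without advancing time (a new reading comes with each control period).
- read_camera(name): name is "scene" or "top"; returns a dict with "img" (420x560x3 uint8, red, green, blue), "K" (3x3 intrinsics, pixels), "T" (4x4, takes a point from camera to world coordinates). Camera axes: x right, y down, z forward; pixel columns grow to the right and rows downward; lengths in m; the calibration is good to about 2 mm. A picture is of the moment at which its call begins. There is no depth.
- close_job(): hands the job in, once; it reports no verdict.
The state is a dict: "t": time; "q": joint angles; "dq": joint speeds; "joint_torque": joint torques, N m; "tool_pos": TCP position; "orientation": TCP orientation; "force": force on the tool from outside, world axes, zero at the start; "wrist_torque": the same for the moment, N m; "opening": finger opening in m.
Only numpy, scipy, OpenCV 4.12 (cv2) and the standard library are available. Lean on these libraries where they do the work, as an engineer would, in place of code of your own. Each camera call takes 0.05 s, during which the arm holds its last target.

## Working session

There is one attempt and no reset: what is moved stays moved. The work goes in short steps, Python scripts to look and compute and a shell command to move; the robot and the scene stay as the last step left them, time stands still between calls to the robot, and variables do not carry over. Pictures are saved under pics/ and viewed, and the job is handed in when it is done.

```bash
mkdir -p pics; ls
python3 - <<'E'
from plant import *
import cv2
s=read_state()
for k in s: print(k,s[k])
for n in("scene","top"):
    c=read_camera(n); cv2.imwrite(f"pics/{n}0.png",c["img"][:,:,::-1]); print(n,c["K"],c["T"])
E
```

```text
pics
t 0.0
q [-1.34736908e+00  1.31168295e-01  1.48929399e+00 -8.43132504e-06
  1.52298065e+00 -8.54331620e-02]
dq [-0.00110448  0.00018948  0.00163268  0.00029639  0.00083639  0.00031452]
joint_torque [-3.89328401e-03 -5.59845793e+01 -4.91772258e+01  7.63472356e-02
  3.53763567e-02 -1.00333100e-04]
tool_pos [ 0.18233357 -0.57138311  0.40367479]
orientation [-3.10238217e+00 -4.82947500e-01  2.13446225e-04]
force [1.29446119e+00 5.87505049e-02 7.99045218e-04]
wrist_torque [ 0.00320375  0.01322279 -0.04912781]
opening 0.0929722633994509
scene [[417.36834472   0.         284.59809493]
 [  0.         417.36834472 203.01469051]
 [  0.           0.           1.        ]] [[-0.72938009  0.44215294 -0.52202056  1.04368567]
 [ 0.68384489  0.45004209 -0.57429809  0.5099411 ]
 [-0.01899637 -0.77586268 -0.63061577  0.60890166]
 [ 0.          0.          0.          1.        ]]
top [[410.95278062   0.         281.9555013 ]
 [  0.         410.95278062 212.10194021]
 [  0.           0.           1.        ]] [[ 1.07741674e-01 -9.69378696e-01  2.20673233e-01  3.72454197e-01]
 [-9.94178866e-01 -1.04978433e-01  2.42468868e-02  1.75130714e-02]
 [-3.38485244e-04 -2.22001065e-01 -9.75046364e-01  1.01518763e+00]
 [ 0.00000000e+00  0.00000000e+00  0.00000000e+00  1.00000000e+00]]
```

View pics/scene0.png

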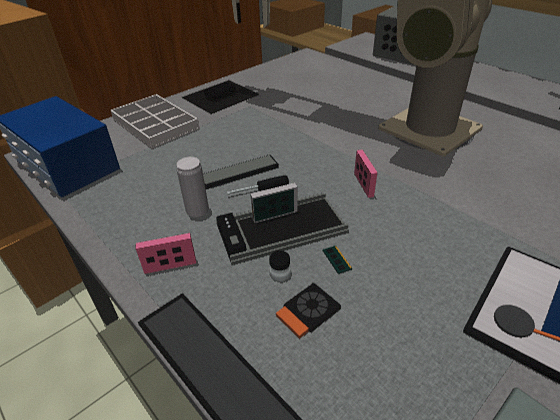

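View pics/top0.png

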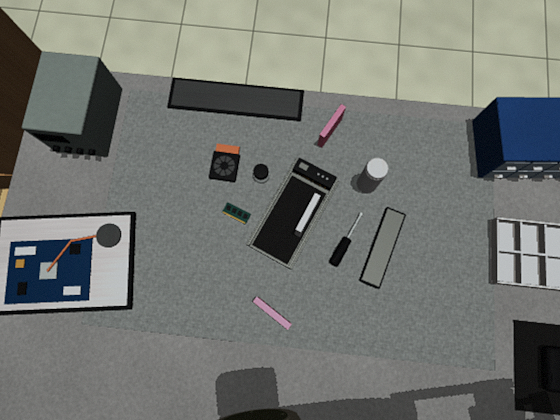

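The drive stands at about (308,214) in the top image, in a tray running from (270,250) to the bar at (315,172). I'll enlarge both views.

Run:
```python
import cv2
a=cv2.imread("pics/top0.png")[145:280,235:415]; cv2.imwrite("pics/top0c.png",cv2.resize(a,None,fx=4.4,fy=4.4,interpolation=cv2.INTER_CUBIC))
a=cv2.imread("pics/scene0.png")[150:270,205:365]; cv2.imwrite("pics/scene0c.png",cv2.resize(a,None,fx=5,fy=5,interpolation=cv2.INTER_CUBIC))
```

```text
(no output)
```

View pics/top0c.png

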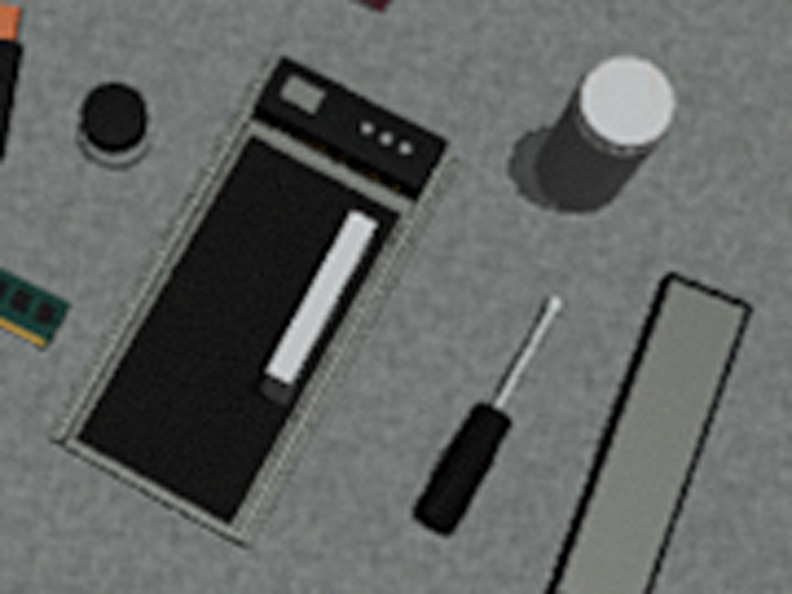

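View pics/scene0c.png

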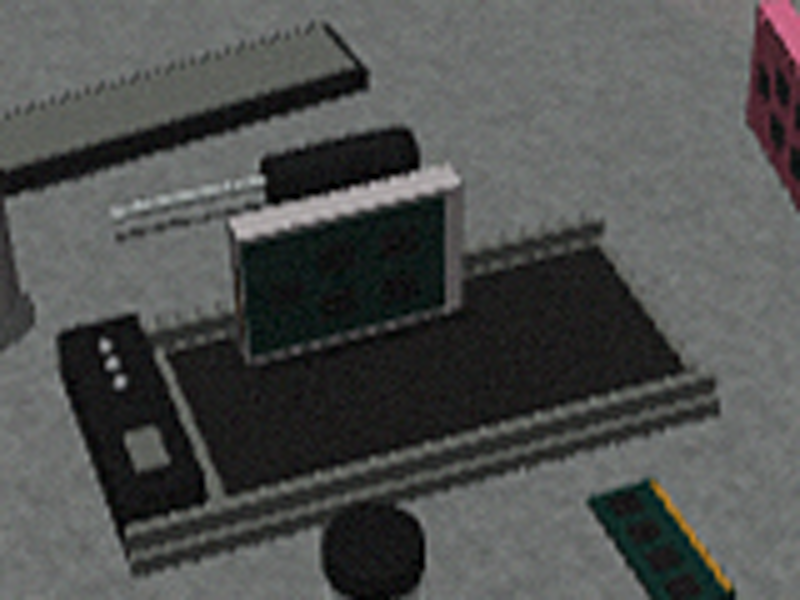

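```bash
cat > h.py <<'E'
import numpy as np
from scipy.optimize import least_squares
from plant import *
C={n:read_camera(n) for n in("scene","top")}
def proj(n,P):
    c=C[n];P=np.atleast_2d(P);p=(P-c["T"][:3,3])@c["T"][:3,:3];u=p@c["K"].T;return u[:,:2]/u[:,2:]
def un(c,off,f): return (np.array(c,float)+.5)/f-.5+np.array(off)
def fr(v,L,z0=0):
    L=np.atleast_2d(np.array(L,float))/1000;c,s=np.cos(v[2]),np.sin(v[2])
    return np.c_[v[0]+c*L[:,0]-s*L[:,1],v[1]+s*L[:,0]+c*L[:,1],L[:,2]]
def fit(obs,v0):
    def r(v):return np.concatenate([(proj(n,fr(v,l))-p).ravel() for n,l,p in obs])
    s=least_squares(r,v0,loss="soft_l1");return s.x,r(s.x).reshape(-1,2)
E
python3 - <<'E'
from h import *
np.set_printoptions(precision=4,suppress=True)
t=lambda c:un(c,(235,145),4.4); s=lambda c:un(c,(205,150),5)
obs=[("top",(125,58,34),t((281,57))),("top",(125,-50,34),t((449,143))),("top",(90,-50,34),t((417,200))),("top",(90,58,34),t((253,118))),("top",(-130,64,5),t((55,440))),("top",(-130,-56,5),t((247,545))),
("scene",(125,-50,34),s((60,333))),("scene",(90,-50,34),s((137,317))),("scene",(90,58,34),s((207,497))),("scene",(-130,64,0),s((718,415))),("scene",(-130,-56,20),s((604,225)))]
v,r=fit(obs,[.5,0,-.4]);print("tester",v);print(r)
d=[("top",(50,7.5,80),t((350,210))),("top",(50,-7.5,80),t((378,224))),("top",(-50,-7.5,80),t((293,384))),("top",(-50,7.5,80),t((265,375))),
("scene",(50,-7.5,80),s((229,222))),("scene",(50,7.5,80),s((243,241))),("scene",(-50,7.5,80),s((445,195))),("scene",(-50,-7.5,80),s((463,172))),("scene",(50,7.5,10),s((247,362))),("scene",(-50,7.5,10),s((462,307)))]
w,r=fit(d,v);print("drive",w);print(r)
c,sn=np.cos(v[2]),np.sin(v[2]);dd=w[:2]-v[:2];print("drive in tester",c*dd[0]+sn*dd[1],-sn*dd[0]+c*dd[1],w[2]-v[2])
E
```

```text
tester [ 0.6042  0.0112 -0.4015]
[[ 0.0606 -0.9253]
 [-0.1831 -0.547 ]
 [ 0.5731 -1.7298]
 [-0.2675 -3.2819]
 [-0.5676  0.0166]
 [-1.8117 -0.0894]
 [-0.1131 -0.5216]
 [ 0.5427 -1.2341]
 [ 0.5766 -3.8294]
 [ 0.0478 -0.7854]
 [-0.2431 -2.3529]]
drive [ 0.5912 -0.019  -0.3841]
[[ 0.5289 -0.1682]
 [-0.1699 -0.4504]
 [-0.524   0.0643]
 [ 0.091  -0.9107]
 [-0.039  -0.6693]
 [-0.6339 -0.3229]
 [ 4.0924 -2.3798]
 [-2.1985 -1.6635]
 [ 0.7568  0.9694]
 [ 0.6675  0.5091]]
drive in tester -9.600153145352189e-05 -0.03290742229462867 0.017409968694529154
```

```bash
cat >> h.py <<'E'
from scipy.spatial.transform import Rotation as Ro
TV=[0.6042,0.0112,-0.4015]
def plan(tx,ty,tipz,tv=TV):
    s=read_state();R=Ro.from_rotvec(s["orientation"]).as_matrix();p=np.array(s["tool_pos"])
    # goal: tool z down, tool y along tester +-y
    yt=np.array([-np.sin(tv[2]),np.cos(tv[2]),0]);
    if R[:,1]@yt<0:yt=-yt
    G=np.c_[np.cross(yt,[0,0,-1]),yt,[0,0,-1]]
    g=fr(tv,(tx,ty,0))[0];g[2]=tipz+.186
    print("t",s["t"],"TCP",p,"goal",g,"F",s["force"],"op",s["opening"])
    print("turn deg (tool)",np.degrees(Ro.from_matrix(R.T@G).as_rotvec()))
    print("shift cm now-axes",R.T@(g-p)*100,"goal-axes",G.T@(g-p)*100)
    d=p[:2]-np.array(tv[:2]);c,sn=np.cos(tv[2]),np.sin(tv[2]);print("tip in tester mm",1000*(c*d[0]+sn*d[1]),1000*(-sn*d[0]+c*d[1]),"z",1000*(p[2]-.186),"tool y·tester y",R[:,1]@yt*np.sign(yt[1]))
E
python3 - <<'E'
from h import *
np.set_printoptions(precision=4,suppress=True)
plan(0,-75,.1)
E
```

```text
t 0.3 TCP [ 0.1823 -0.5716  0.4044] goal [ 0.5749 -0.0578  0.286 ] F [-0.5744 -0.1634 -0.1852] op 0.09290520000655225
turn deg (tool) [-0.0353  0.0094 40.6947]
shift cm now-axes [ 53.0082 -37.0064  11.8639] goal-axes [ 16.0571 -62.627   11.8377]
tip in tester mm -160.57060863308686 -701.2695850530098 z 218.37745459854813 tool y·tester y -0.758194190000844
```

```bash
python3 -m creep '[[[0,0,0],[0,0,6.78]],[[0,0,0],[0,0,6.78]],[[0,0,0],[0,0,6.78]],[[0,0,0],[0,0,6.78]],[[0,0,0],[0,0,6.78]],[[0,0,0],[0,0,6.78]],[[0.9,-3,0],[0,0,0]],[[0.9,-3,0],[0,0,0]],[[0.9,-3,0],[0,0,0]],[[0.9,-3,0],[0,0,0]],[[0.9,-3,0],[0,0,0]],[[0.9,-3,0],[0,0,0]]]' 0 20
python3 -m creep '[[[0.9,-3,0],[0,0,0]],[[0.9,-3,0],[0,0,0]],[[0.9,-3,0],[0,0,0]],[[0.9,-3,0],[0,0,0]],[[0.9,-3,0],[0,0,0]],[[0.9,-3,0],[0,0,0]],[[0.9,-3,0],[0,0,0]],[[0.9,-3,0],[0,0,0]],[[0.9,-3,0],[0,0,0]],[[0.9,-3,0],[0,0,0]],[[0,0,0],[0,0,0]],[[0,0,0],[0,0,0]]]'
python3 - <<'E'
from h import *
np.set_printoptions(precision=4,suppress=True)
plan(0,-75,.064)
E
```

```text
t: 1.3
tool_pos: [0.303, -0.4257, 0.4047]
orientation: [3.078, -0.626, 0.0]
force: [1.6, -0.6, 0.3]
opening: 0.0174
t: 2.3
tool_pos: [0.503, -0.1847, 0.4046]
orientation: [3.08, -0.621, -0.0]
force: [0.0, -0.0, 0.9]
opening: 0.0004
t 2.4 TCP [ 0.5021 -0.1863  0.4046] goal [ 0.5749 -0.0578  0.25  ] F [ 0.2616  0.1594 -0.2031] op 0.0003431442376226258
turn deg (tool) [0.027  0.0175 0.031 ]
shift cm now-axes [  1.6912 -14.6772  15.4551] goal-axes [  1.6785 -14.6708  15.4626]
tip in tester mm -16.7849998187493 -221.70795805403455 z 218.62555214518787 tool y·tester y -0.9999997431626653
```

```bash
python3 -m creep '[[[0.42,-3.67,0],[0,0,0]],[[0.42,-3.67,0],[0,0,0]],[[0.42,-3.67,0],[0,0,0]],[[0.42,-3.67,0],[0,0,0]],[[0,0,3],[0,0,0]],[[0,0,3],[0,0,0]],[[0,0,3],[0,0,0]],[[0,0,3],[0,0,0]],[[0,0,3],[0,0,0]],[[0,0,0.45],[0,0,0]],[[0,0,0],[0,0,0]],[[0,0,0],[0,0,0]]]'
python3 - <<'E'
from h import *
import cv2
np.set_printoptions(precision=4,suppress=True)
plan(0,-60,.064)
a=C["top"]["img"][145:280,235:415,::-1]
b=C["scene"]["img"][150:270,205:365,::-1]
cv2.imwrite("pics/m1.png",np.hstack([cv2.resize(a,(400,300),interpolation=2),cv2.resize(b,(400,300),interpolation=2)]))
E
```

```text
t: 3.4
tool_pos: [0.5754, -0.0584, 0.2516]
orientation: [3.078, -0.628, 0.001]
force: [0.0, -0.6, 0.9]
opening: 0.0007
t 3.5 TCP [ 0.5763 -0.0581  0.2531] goal [ 0.5808 -0.044   0.25  ] F [ 0.2349 -0.3656  0.4106] op 0.00040320417025171827
turn deg (tool) [-0.0477 -0.2368 -0.0228]
shift cm now-axes [-0.1421 -1.4717  0.3137] goal-axes [-0.1402 -1.472   0.313 ]
tip in tester mm 1.401861801256503 -74.71979792816494 z 67.1302916714867 tool y·tester y -0.9999995743370574
```

View pics/m1.png

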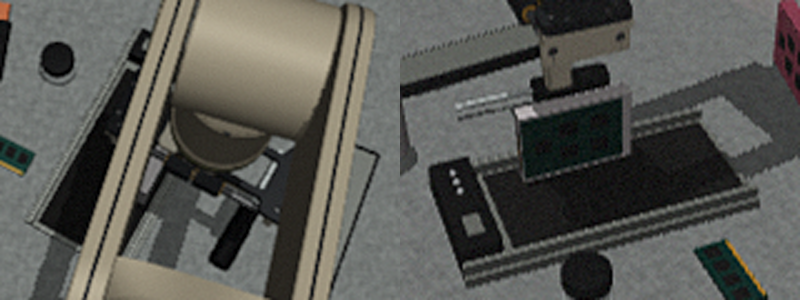

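```bash
python3 -m creep '[[[0,-0.3,0],[0,0,0]],[[0,-0.3,0],[0,0,0]],[[0,-0.3,0],[0,0,0]],[[0,-0.3,0],[0,0,0]],[[0,-0.3,0],[0,0,0]],[[0,-0.3,0],[0,0,0]],[[0,-0.3,0],[0,0,0]],[[0,-0.3,0],[0,0,0]],[[0,0,0],[0,0,0]]]'
python3 - <<'E'
from h import *
import cv2
np.set_printoptions(precision=4,suppress=True)
plan(0,-40,.064)
b=C["scene"]["img"][150:270,205:365,::-1]
cv2.imwrite("pics/m2.png",cv2.resize(b,(640,480),interpolation=2))
E
```

```text
t: 4.25
tool_pos: [0.5847, -0.0347, 0.2502]
orientation: [-3.079, 0.625, 0.0]
force: [-0.3, -0.6, -1.0]
opening: 0.0005
t 4.35 TCP [ 0.5846 -0.0351  0.2501] goal [ 0.5886 -0.0256  0.25  ] F [ 0.5124 -0.3649  0.2465] op 0.0002621624150476589
turn deg (tool) [0.005  0.0127 0.0376]
shift cm now-axes [-0.0013 -1.032   0.0119] goal-axes [-0.0019 -1.032   0.012 ]
tip in tester mm 0.019430851060438237 -50.3201336020694 z 64.12036507069536 tool y·tester y -0.9999997812020018
```

View pics/m2.png

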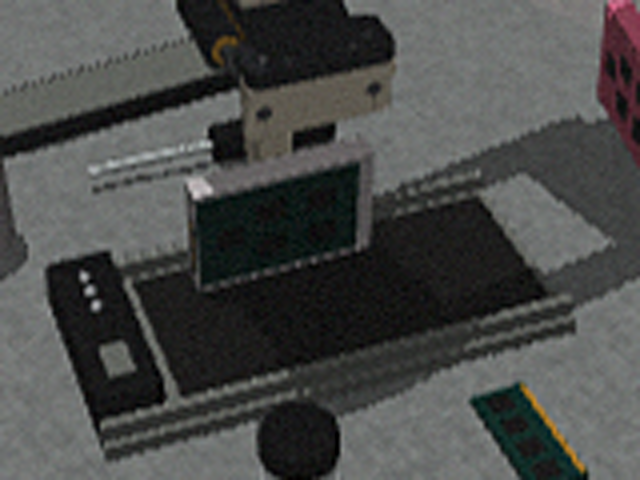

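Drive appears to be just at contact, leaning slightly, and its foot hasn't moved. I'll continue pushing.

```bash
python3 -m creep '[[[0,-0.25,0],[0,0,0]],[[0,-0.25,0],[0,0,0]],[[0,-0.25,0],[0,0,0]],[[0,-0.25,0],[0,0,0]],[[0,0,0],[0,0,0]]]'
python3 - <<'E'
from h import *
import cv2
np.set_printoptions(precision=4,suppress=True)
plan(0,-40,.064)
b=C["scene"]["img"][150:270,205:365,::-1]
cv2.imwrite("pics/m3.png",cv2.resize(b,(640,480),interpolation=2))
E
```

```text
t: 4.77
tool_pos: [0.5886, -0.0256, 0.2503]
orientation: [-3.078, 0.625, -0.0]
force: [-0.1, 0.0, -0.3]
opening: 0.0007
t 4.8667 TCP [ 0.5885 -0.0259  0.2503] goal [ 0.5886 -0.0256  0.25  ] F [ 0.1318 -0.0414 -0.4771] op 0.0006186779674495673
turn deg (tool) [ 0.002  -0.002   0.0356]
shift cm now-axes [-0.006  -0.0305  0.0254] goal-axes [-0.0061 -0.0305  0.0254]
tip in tester mm 0.06064512571558531 -40.30514770122702 z 64.253719461557 tool y·tester y -0.9999998068021272
```

View pics/m3.png

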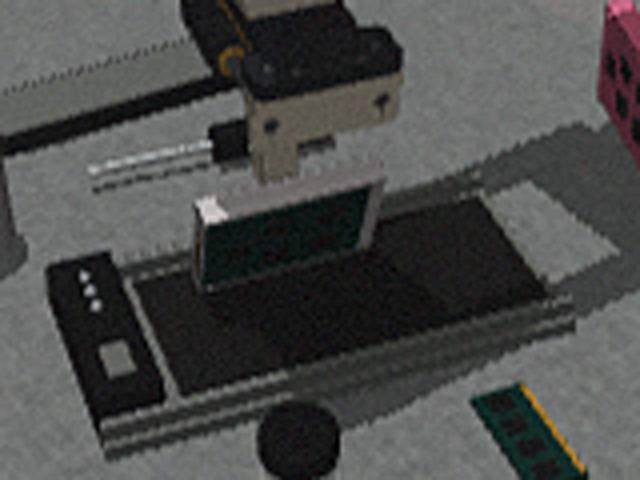

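It is leaning about its foot, which has stayed at (203,288). A bit more.

```bash
python3 -m creep '[[[0,-0.2,0],[0,0,0]],[[0,-0.2,0],[0,0,0]],[[0,-0.2,0],[0,0,0]],[[0,-0.2,0],[0,0,0]],[[0,0,0],[0,0,0]],[[0,0,0],[0,0,0]],[[0,0,0],[0,0,0]]]'
python3 - <<'E'
from h import *
import cv2
np.set_printoptions(precision=4,suppress=True)
plan(0,-40,.064)
b=C["scene"]["img"][150:270,205:365,::-1]
cv2.imwrite("pics/m4.png",cv2.resize(b,(640,480),interpolation=2))
E
```

```text
t: 5.45
tool_pos: [0.5916, -0.0187, 0.2502]
orientation: [3.079, -0.626, -0.0]
force: [0.4, -0.3, -0.7]
opening: 0.0006
t 5.55 TCP [ 0.5916 -0.0188  0.2502] goal [ 0.5886 -0.0256  0.25  ] F [-1.0064 -0.7861  0.8612] op 0.00048452584229211927
turn deg (tool) [0.0024 0.0003 0.0155]
shift cm now-axes [-0.0094  0.7467  0.0237] goal-axes [-0.0092  0.7467  0.0236]
tip in tester mm 0.0921949558770202 -32.533368355142706 z 64.23646913843045 tool y·tester y -0.99999996253907
```

View pics/m4.png

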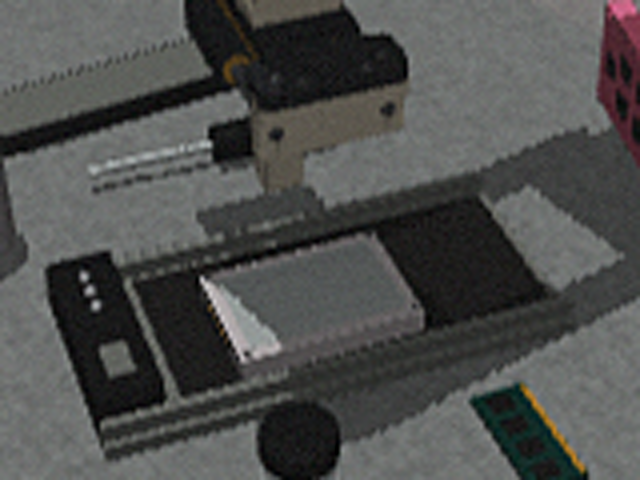

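The drive lies lid up, with lid corners at (201,276), (243,361), (420,306), (376,234) in this crop. I'll locate it and lift the tool.

```bash
python3 -m creep '[[[0,0,-3],[0,0,0]],[[0,0,-3],[0,0,0]],[[-3,0,0],[0,0,0]],[[-3,0,0],[0,0,0]],[[-3,0,0],[0,0,0]],[[-2,-3,0],[0,0,0]],[[0,-2,0],[0,0,0]],[[0,0,0],[0,0,0]]]' 32 20
python3 - <<'E'
from h import *
import cv2
np.set_printoptions(precision=4,suppress=True)
s=lambda c:un(c,(205,150),4)
d=[("scene",(50,-35,25),s((201,276))),("scene",(50,35,25),s((243,361))),("scene",(-50,35,25),s((420,306))),("scene",(-50,-35,25),s((376,234)))]
w,r=fit(d,TV);print("drive",w);print(r)
v=TV;c,sn=np.cos(v[2]),np.sin(v[2]);dd=w[:2]-v[:2];print("in tester",c*dd[0]+sn*dd[1],-sn*dd[0]+c*dd[1],w[2]-v[2])
plan(-75,9,.1)
for n,o in(("top",(235,145)),("scene",(205,150))):
    b=C[n]["img"][o[1]:o[1]+120,o[0]:o[0]+160,::-1];cv2.imwrite(f"pics/m5{n}.png",cv2.resize(b,(640,480),interpolation=2))
E
```

```text
t: 6.22
tool_pos: [0.5097, 0.0729, 0.3107]
orientation: [-3.078, 0.622, -0.002]
force: [0.6, -0.3, -0.2]
opening: 0.0295
drive [ 0.6085  0.0229 -0.391 ]
[[-0.2476 -0.1617]
 [-0.202  -0.0469]
 [ 1.373   1.0979]
 [-0.4303 -0.9454]]
in tester -0.0005781329934587054 0.012475849644419204 0.010536723412452653
t 6.3167 TCP [0.5099 0.0706 0.3104] goal [0.5387 0.0488 0.286 ] F [ 0.2907 -0.3585 -0.6624] op 0.029781871707246794
turn deg (tool) [ 0.0103 -0.0272  0.1179]
shift cm now-axes [3.5039 0.8918 2.4455] goal-axes [3.5069 0.885  2.4437]
tip in tester mm -110.06893915639449 17.849913859874977 z 124.43668165983296 tool y·tester y -0.9999978666485294
```

View pics/m5scene.png

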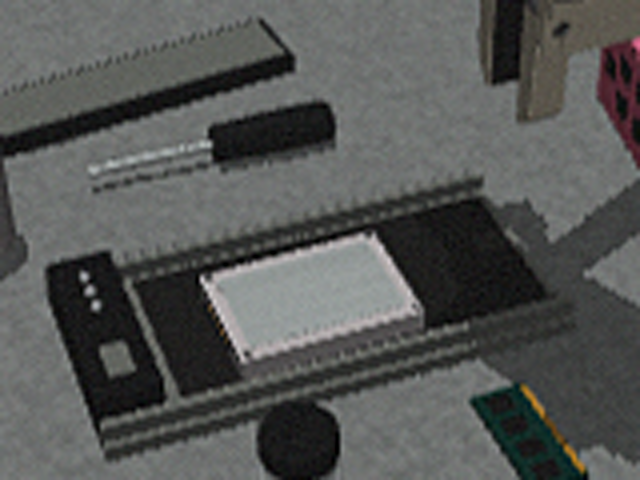

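View pics/m5top.png

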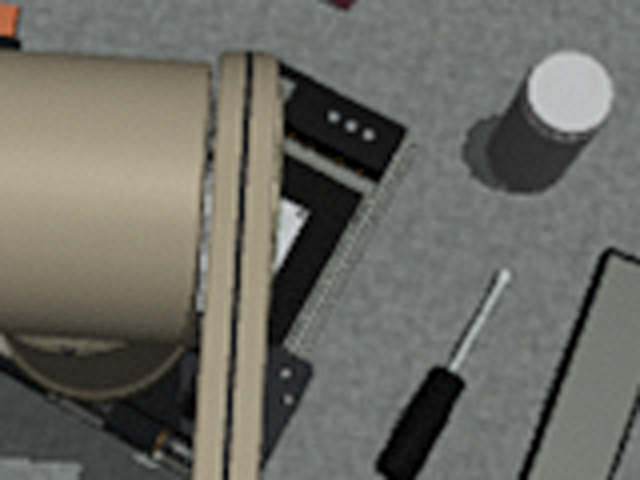

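```bash
python3 -m creep '[[[1.5,0.35,0],[0,0,0]],[[1.5,0.35,0],[0,0,0]],[[0,0,2.5],[0,0,0]],[[0,0,2.5],[0,0,0]],[[0,0,2.5],[0,0,0]],[[0,0,2],[0,0,0]],[[0,0,0.8],[0,0,0]],[[0,0,0.4],[0,0,0]],[[0,0,0],[0,0,0]],[[0,0,0],[0,0,0]]]'
python3 - <<'E'
from h import *
import cv2
np.set_printoptions(precision=4,suppress=True)
plan(-18,11,.016)
o=(205,150)
b=C["scene"]["img"][o[1]:o[1]+120,o[0]:o[0]+160,::-1];cv2.imwrite(f"pics/m6.png",cv2.resize(b,(640,480),interpolation=2))
E
```

```text
t: 7.15
tool_pos: [0.5354, 0.0517, 0.2044]
orientation: [-3.078, 0.627, -0.002]
force: [0.2, -0.6, -0.5]
opening: 0.0299
t 7.25 TCP [0.5357 0.052  0.205 ] goal [0.5919 0.0284 0.202 ] F [-0.0857 -0.162  -0.1948] op 0.029627022225110156
turn deg (tool) [-0.0602 -0.1505  0.0126]
shift cm now-axes [ 6.0997 -0.0251  0.3139] goal-axes [ 6.1005 -0.0268  0.2978]
tip in tester mm -79.00511646701868 10.732047458480851 z 18.978485103019526 tool y·tester y -0.9999994242322401
```

View pics/m6.png

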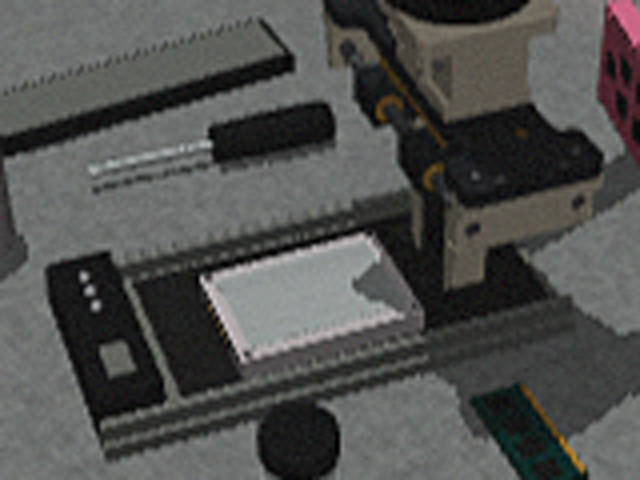

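```bash
python3 -m creep '[[[0.5,0,0],[0,0,0]],[[0.5,0,0],[0,0,0]],[[0.5,0,0],[0,0,0]],[[0.5,0,0],[0,0,0]],[[0.5,0,0],[0,0,0]],[[0.5,0,0],[0,0,0]],[[0.5,0,0],[0,0,0]],[[0.5,0,0],[0,0,0]],[[0.5,0,0],[0,0,0]],[[0.5,0,0],[0,0,0]],[[0,0,0],[0,0,0]],[[0,0,0],[0,0,0]]]'
python3 - <<'E'
from h import *
import cv2
np.set_printoptions(precision=4,suppress=True)
plan(-18,11,.016)
o=(205,150)
b=C["scene"]["img"][o[1]:o[1]+120,o[0]:o[0]+160,::-1];cv2.imwrite(f"pics/m7.png",cv2.resize(b,(640,480),interpolation=2))
E
```

```text
t: 8.25
tool_pos: [0.5811, 0.0324, 0.2032]
orientation: [3.078, -0.626, 0.001]
force: [0.2, -0.3, 0.9]
opening: 0.0296
t 8.35 TCP [0.5807 0.0326 0.2032] goal [0.5919 0.0284 0.202 ] F [ 0.6291  0.1185 -0.0179] op 0.029786473949688773
turn deg (tool) [-0.0004 -0.0022  0.0137]
shift cm now-axes [ 1.1941 -0.0501  0.1185] goal-axes [ 1.1941 -0.0504  0.1185]
tip in tester mm -29.94054380255328 10.495718819260281 z 17.184797379810963 tool y·tester y -0.9999999714962271
```

View pics/m7.png

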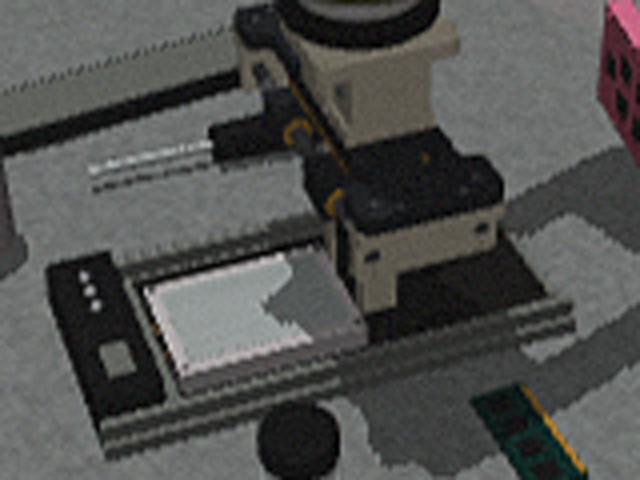

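Squarely pushed, with roughly 10 mm to go. I'll continue slowly and watch the force.

```bash
python3 -m creep '[[[0.2,0,0],[0,0,0]],[[0.2,0,0],[0,0,0]],[[0.2,0,0],[0,0,0]],[[0.2,0,0],[0,0,0]],[[0,0,0],[0,0,0]],[[0,0,0],[0,0,0]]]' 
python3 -m creep '[[[0.1,0,0],[0,0,0]],[[0.1,0,0],[0,0,0]],[[0,0,0],[0,0,0]]]'
python3 - <<'E'
from h import *
import cv2
np.set_printoptions(precision=4,suppress=True)
plan(-18,11,.016)
o=(205,190)
b=C["scene"]["img"][o[1]:o[1]+75,o[0]:o[0]+100,::-1];cv2.imwrite(f"pics/m8.png",cv2.resize(b,(800,600),interpolation=2))
E
```

```text
t: 8.85
tool_pos: [0.5883, 0.0294, 0.2033]
orientation: [-3.079, 0.626, -0.001]
force: [0.0, 0.2, 0.1]
opening: 0.0301
t: 9.1
tool_pos: [0.5901, 0.0286, 0.2033]
orientation: [-3.079, 0.626, -0.0]
force: [-0.0, 0.2, 0.6]
opening: 0.0296
t 9.2 TCP [0.59   0.0287 0.2033] goal [0.5919 0.0284 0.202 ] F [ 0.2437  0.1011 -0.4068] op 0.029732166035979155
turn deg (tool) [-0.0032 -0.0132  0.0176]
shift cm now-axes [ 0.1854 -0.0455  0.1297] goal-axes [ 0.1855 -0.0456  0.1297]
tip in tester mm -19.854549482942126 10.544265514034725 z 17.296687187282554 tool y·tester y -0.9999999511534715
```

View pics/m8.png

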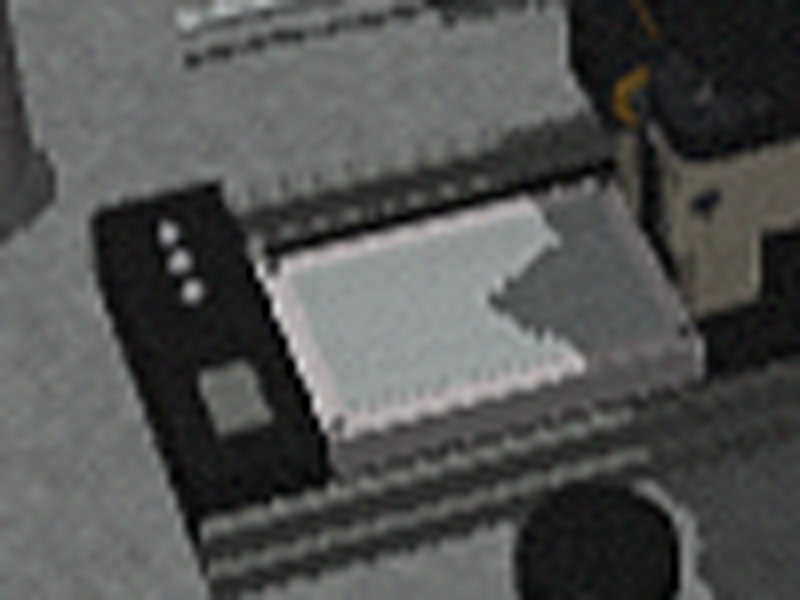

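```bash
for i in 1 ; do python3 -m creep '[[[0.1,0,0],[0,0,0]],[[0,0,0],[0,0,0]]]'; python3 -m creep '[[[0.1,0,0],[0,0,0]],[[0,0,0],[0,0,0]]]'; python3 -m creep '[[[0.1,0,0],[0,0,0]],[[0,0,0],[0,0,0]]]';done
```

```text
t: 9.37
tool_pos: [0.5909, 0.0283, 0.2032]
orientation: [-3.079, 0.626, 0.0]
force: [-0.8, 0.5, 0.6]
opening: 0.0299
t: 9.53
tool_pos: [0.5917, 0.0279, 0.2032]
orientation: [-3.079, 0.626, 0.001]
force: [-1.3, 0.4, 1.5]
opening: 0.0301
t: 9.7
tool_pos: [0.5921, 0.0278, 0.2031]
orientation: [-3.078, 0.626, 0.004]
force: [-7.7, 2.5, 6.1]
opening: 0.0299
```

Contact: the force rises to about 8 N along tester −x. I'll press a little more, then retreat and look.

```bash
python3 -m creep '[[[0.1,0,0],[0,0,0]],[[0,0,0],[0,0,0]],[[0,0,0],[0,0,0]],[[0,0,0],[0,0,0]]]'
python3 - <<'E'
from h import *
import cv2
np.set_printoptions(precision=4,suppress=True)
plan(-18,11,.016)
o=(205,190)
b=C["scene"]["img"][o[1]:o[1]+75,o[0]:o[0]+100,::-1];cv2.imwrite(f"pics/m9.png",cv2.resize(b,(800,600),interpolation=2))
E
```

```text
t: 10.03
tool_pos: [0.5925, 0.0277, 0.203]
orientation: [-3.079, 0.625, 0.007]
force: [-11.8, 4.2, 9.0]
opening: 0.0298
t 10.1333 TCP [0.5925 0.0278 0.203 ] goal [0.5919 0.0284 0.202 ] F [-11.2245   4.0701   8.4898] op 0.029736557442376424
turn deg (tool) [0.0387 0.247  0.0391]
shift cm now-axes [-0.0712 -0.0355  0.1032] goal-axes [-0.0717 -0.0354  0.103 ]
tip in tester mm -17.28315982669732 10.645781032358391 z 17.029518997806804 tool y·tester y -0.9999995384954108
```

View pics/m9.png

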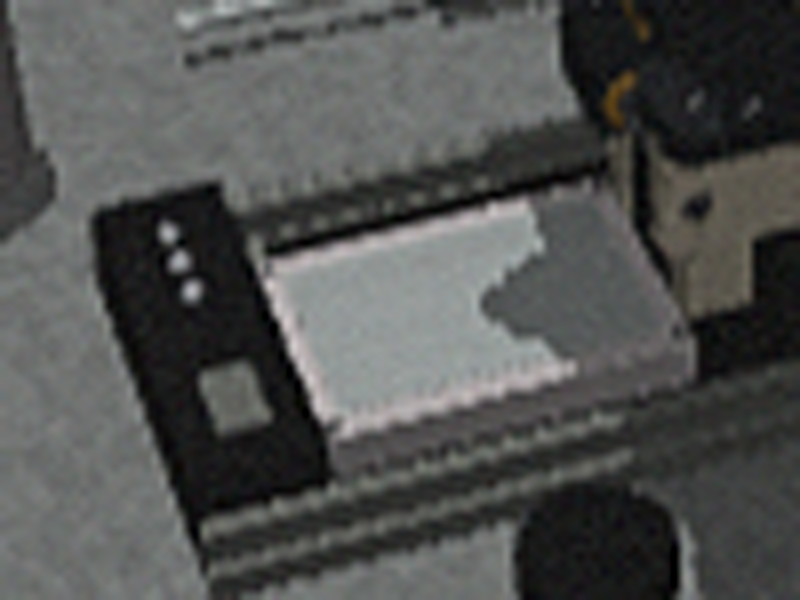

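```bash
python3 -m creep '[[[-0.2,0,0],[0,0,0]],[[-0.3,0,0],[0,0,0]],[[-1,0,0],[0,0,0]],[[-2,0,0],[0,0,0]],[[0,0,-3],[0,0,0]],[[0,0,-3],[0,0,0]],[[0,0,-3],[0,0,0]],[[-3.5,0,0],[0,0,0]],[[-3.5,0,0],[0,0,0]],[[-3.5,0,0],[0,0,0]],[[0,0,0],[0,0,0]],[[0,0,0],[0,0,0]]]'
python3 -m creep '[[[-2,3.5,0],[0,0,0]],[[-2,3.5,0],[0,0,0]],[[-2,3.5,0],[0,0,0]],[[0,3.5,0],[0,0,0]],[[0,3.5,0],[0,0,0]],[[0,3.5,0],[0,0,0]],[[0,3.5,0],[0,0,0]],[[0,3.5,0],[0,0,0]],[[0,3.5,0],[0,0,0]],[[0,0,0],[0,0,0]],[[0,0,0],[0,0,0]]]'
python3 - <<'E'
from h import *
import cv2
for n,o in(("top",(255,145)),("scene",(205,190))):
    b=C[n]["img"][o[1]:o[1]+90,o[0]:o[0]+120,::-1];cv2.imwrite(f"pics/f{n}.png",cv2.resize(b,(800,600),interpolation=2))
    cv2.imwrite(f"pics/full{n}.png",C[n]["img"][:,:,::-1])
E
```

```text
t: 11.13
tool_pos: [0.4635, 0.0823, 0.293]
orientation: [3.079, -0.624, 0.001]
force: [1.1, -0.6, 0.0]
opening: 0.0294
t: 12.05
tool_pos: [0.2862, -0.1872, 0.2942]
orientation: [3.075, -0.635, 0.003]
force: [0.3, 0.4, -0.1]
opening: 0.0295
```

View pics/ftop.png

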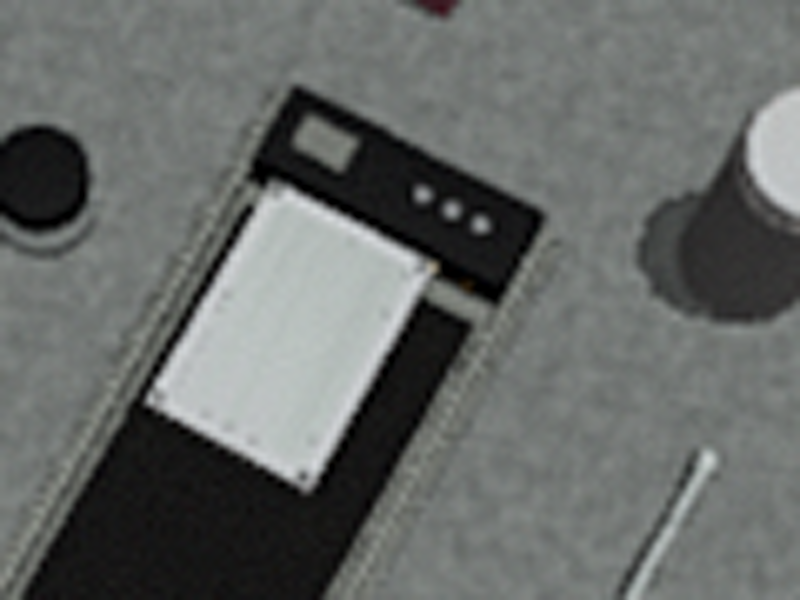

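View pics/fscene.png

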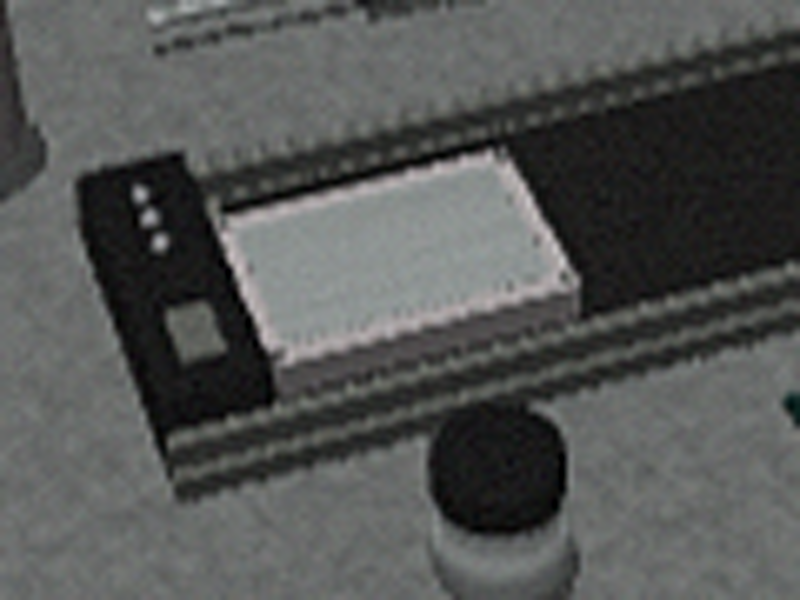

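View pics/fulltop.png

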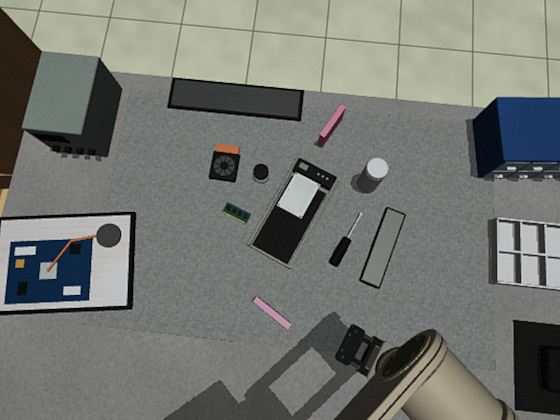

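Run:
```python
from h import *
np.set_printoptions(precision=4,suppress=True)
t=lambda c:un(c,(255,145),20/3); s=lambda c:un(c,(205,190),20/3)
d=[("top",(50,35,25),t((270,180))),("top",(50,-35,25),t((438,265))),("top",(-50,-35,25),t((308,494))),("top",(-50,35,25),t((146,403))),
("scene",(50,-35,25),s((220,220))),("scene",(50,35,25),s((275,362))),("scene",(-50,35,25),s((578,283))),("scene",(-50,-35,25),s((500,150)))]
w,r=fit(d,TV);print("drive",w);print(r)
v=TV;c,sn=np.cos(v[2]),np.sin(v[2]);dd=w[:2]-v[:2];print("in tester",c*dd[0]+sn*dd[1],-sn*dd[0]+c*dd[1],w[2]-v[2])
# bar top edge yaw
import cv2
for nm,n,L,f in(("t","top",[(250,182),(500,300)],t),):
  pass
a=cv2.imread("pics/top0.png").astype(int);b=cv2.imread("pics/fulltop.png").astype(int);m=(abs(a-b).sum(2)>60)
print(m[60:270,150:410].sum(), [ (x,y) for y,x in zip(*np.nonzero(m)) if y<290 and not(260<x<340 and 150<y<270)][:10])
```

```text
drive [ 0.6453  0.0063 -0.3989]
[[ 0.5573 -0.0933]
 [-0.1568  0.0596]
 [ 0.3602 -0.2019]
 [-0.1506  0.0469]
 [-1.3579  0.079 ]
 [-0.3517  0.7159]
 [ 1.2804 -0.0779]
 [ 1.3196 -0.7221]]
in tester 0.03976534876620047 0.01153675488059933 0.002571708212830204
1462 []
```

The end comes out at x = 89.8 mm (bar face at 90), y = 11.5 mm and yaw 0.003 rad. No bystander pixels have changed, so I'm handing in.

```bash
python3 -c "
from plant import *
print(read_state()['dq']);print(close_job())"
```

```text
[ 0.01295535 -0.00414333  0.00668498 -0.00042397  0.00177279 -0.00317953]
the job is handed in; nothing more can be done
None
```

The drive is lying flat, lid up, with its contact end against the black bar, and I handed the job in at about 12 s of the 38 s allowed. `close_job()` gives no verdict.

I tipped the drive over with the closed fingertips high on the lid side. It fell flat between the kerbs. I then slid it along the tray with the two fingers part-open on its rear end until it seated, pushing up to about 12 N along the tray. After that I backed the arm off clear of everything.

The final camera checks showed:
- **Position:** the contact end was about 0.2 mm short of the bar's face, which is finer than the camera calibration (about 2 mm). The rise in push force at that point agrees that it was touching the bar.
- **Alignment:** the drive sat at tester y of about +11.5 mm, turned about 0.003 rad from the tray.
- **Bystanders:** comparing the top camera's first and last pictures showed no change outside the tray area and the strip the arm now covers.

No check failed, but two things don't fit perfectly:
- **Fit errors:** some corners in the pose fits were off by 1 to 4 pixels, most at the bar's top corners.
- **Upward force:** there was an unexplained upward force of about 9 N on the tool during the final press.

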